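# Gauge a marble strip and sort it

## Robot

A 6-joint arm with a two-finger parallel gripper is mounted at the origin on the work surface. World frame = base frame: x ahead of the robot, y to its left, z up, the work surface at z = 0. Lengths are in mm, angles in rad, forces in N, time in s.
With the tool pointing down it reaches from about 300 to 775 mm from the base axis. Payload 14.6 kg.
Tool frame: the origin (TCP) lies midway between the tips of the shut fingers; the grasp point (between the pads) lies 19 mm behind it (manip.hold_point_z is the distance from the TCP to the grasp point, in mm); z points along the fingers, y is the direction in which the jaws open and shut (so a half turn about z gives the same grasp; the last joint's range is limited). The gripper opens to 94 mm and grips with 3 to 60 N. Pads are 16 mm wide; open, the fingers measure 119 mm over their backs; the gripper's body (75 mm by 177 mm) begins 78 mm behind the grasp point.
Start: joints at [-1.248, 0.3, 1.521, -0, 1.321, -0.067], TCP at [208.994, -508.734, 205.446] pointing down, gripper open.
Joint ranges: [-3.03, 3.03], [-0.79, 2.21], [0.23, 2.52], [-1.04, 4.18], [0, 3.07], [-2.55, 2.55]. Speed limits (rad/s): [2.22, 2.22, 2.57, 3.14, 3.14, 3.14].

## Interface

Orientations are given as [roll, pitch, yaw] about the fixed x, y, z axes, in that order (R = Rz(yaw) Ry(pitch) Rx(roll)).
In Python, from cell import manip gives the robot as it stands.
- The arm moves only by the shell command python3 -m crank 'ROWS' [OPENING] [FORCE]. ROWS is JSON, a list of rows, each an object with "offset": the shift along the world's x, y, z in m, a list of three; "spin": the turn about the world's z in degrees. In form: [{"offset": [dx, dy, dz], "spin": spin}, ...]. A call has exactly 8 rows; each row is the pose to reach, as a shift and turn from the pose measured when the call began; what a row does not reach only later rows make up. A row lasts 1/12 s, in which the tool goes at most 41.7 mm and 7.16 degrees, less where a joint would pass 70% of its speed; a pose out of reach is approached as far as the arm can. A call with a gripper value outside its range is refused whole. OPENING is the opening, from 0 (shut) to 1 (fully open), set as the call begins (- or left out, the last holds). The fingers move at their own pace and stop on an object; FORCE is the grip in N (left out, the last holds). Time passes only in rows, so rows that repeat a pose let the fingers close, or fill a call up. It gives the time, the measured TCP pose, the force and the opening at its end, in the units of the state.
- manip.read_state(): the state, without advancing time (a new reading comes with each control period).
- manip.camera(name): name is "side" or "top"; returns a dict with "pixels" (420x560x3 uint8, red, green, blue), "fx", "fy", "cx", "cy" (pixels), "k1" (the pictures are not rectified: a ray, as slopes to the right and down, at radius r is drawn at 1 + k1 r^2 times it, then the intrinsics apply), "extrinsics" (4x4, takes a point from world to camera coordinates). Camera axes: x right, y down, z forward; pixel columns grow to the right and rows downward; lengths in mm; the calibration is good to about 2 mm. A picture is of the moment at which its call begins. There is no depth.
- manip.sign_off(): hands the job in, once; it reports no verdict.
Trained networks look in a picture, given as the dict that the camera call returned (one of the last four; its "shot" number tells which), for a name from the list of things; names that differ only in an ending like _2 or _b are one class to them, and where a whole thing is asked for, a point or a joint stands for the part that bears it (a point fixed in the world has none). Each returns a list of dicts, best first, with "conf" (0 to 1); they miss things now and then, are a little off and sometimes report something else, mostly with a low value. They report only what shows in the picture. A call takes as long as a camera call. They do not tell look-alikes from the thing itself.
- manip.search_frame(picture, name): "location" ([x, y, z] in mm, in world coordinates, good to about 4 mm: the middle of the surface that is visible of it).
- manip.masks_of(picture, name): "mask" (420x560 bool, what is visible of it).
The state is a dict: "clock": time; "joints": joint angles; "qd": joint speeds; "effort": joint torques, N m; "eef_pos": TCP position; "eef_rot": TCP orientation; "wrist_force": force on the tool from outside, world axes, zero at the start; "moment": the same for the moment, N m; "finger_gap": finger opening in mm.
Only numpy, scipy, OpenCV 4.12 (cv2) and the standard library are available. Lean on these libraries where they do the work, as an engineer would, in place of code of your own. Each camera call takes 0.05 s, during which the arm holds its last target. There are 200 camera calls.

## Task

Take the marble strip, lay it along the straight fence of the tapered gauge and slide it in, pushing the pointer ahead, until it wedges between fence and slanting jaw: press it home and hold it there a moment, but gently, as the stone's edge chips. Then draw it out and, by where it left the pointer, lay it lengthwise in a trough without dropping it: the one-stud trough if the pointer is short of both pins, two studs if it is between them, three studs if it is past both. Touch the pointer only with the strip, and leave the other things on the bench alone.

Things in the scene. Friction and masses are not known exactly. Their poses are not given: they have to be found in the camera images.
- strip_center (a point): the marble strip to be gauged, lying alone in the middle of the bench (not in the pile at the far edge): 160 mm long (x), 15 to 18 mm thick (y, the size to be gauged), 26 mm high (z), 0.14 to 0.23 kg, standing on its narrow face, its length roughly pointing away from the robot; both ends alike. Point: its centre, 13 mm above its underside, 80 mm from each end.
- slot_mouth (a point): tapered gauge, fixed: plate 12 mm thick with a straight steel fence (12 mm thick, 135 mm long) and a slanting jaw, both 16 mm above the plate. Point: plate top at the mouth, on the fence's inner face; x into the slot along the fence, y across to the jaw, z up. Plate from x = -12 to 150 mm. Slot 25 to 35 mm wide at the mouth (set anew each time), narrowing 1 mm per 5 mm of x.
- pin1 (a point): top of the first upright pin, 6 mm thick and 21 mm high, on the gauge plate outside the fence, 62 mm in from the mouth. A strip flat along the fence wedges with its leading end somewhere from 35 to 105 mm in. Fence, jaw and plate are rigid polished steel: a push of about 10 N wedges the strip well, twice that is still safe.
- pin2 (a point): top of the second pin, like the first, 79 mm in from the mouth.
- pointer (a joint): stiff sliding pointer (about 1 N) on the fence, dark steel, with a tab 6 mm wide in the slot beside the fence and an arm towards the pins. The strip's leading end pushes it; it stays where left. Value: travel into the slot in m; pushed face and arm are 30 mm + travel in from the mouth: level with the first pin at 0.032, the second at 0.049. Starts at 0 to 0.012.
- trough1: wooden trough with one stud on its end wall, fixed: 116 mm long (x), 52 mm wide (y), open on top and at its -x end; floor 10 mm thick, side walls 12 mm above the floor, 40 mm apart inside; end wall at +x, 30 mm high, inner face 46 mm from the middle. Origin: middle of its underside. The strip sticks out at the open end, its centre over the floor, up to 55 mm from the middle.
- trough2: wooden trough with two studs on its end wall, fixed: 116 mm long (x), 52 mm wide (y), open on top and at its -x end; floor 10 mm thick, side walls 12 mm above the floor, 40 mm apart inside; end wall at +x, 30 mm high, inner face 46 mm from the middle. Origin: middle of its underside. The strip sticks out at the open end, its centre over the floor, up to 55 mm from the middle.
- trough3: wooden trough with three studs on its end wall, fixed: 116 mm long (x), 52 mm wide (y), open on top and at its -x end; floor 10 mm thick, side walls 12 mm above the floor, 40 mm apart inside; end wall at +x, 30 mm high, inner face 46 mm from the middle. Origin: middle of its underside. The strip sticks out at the open end, its centre over the floor, up to 55 mm from the middle.
- hammer: bystander, not to be disturbed: a hammer about 220 mm long
- spatula: bystander, not to be disturbed: a spatula 200 mm long
- jar: bystander, not to be disturbed: a closed glass jar 64 mm across and 90 mm high
- offcut: bystander, not to be disturbed: a marble offcut 55 x 40 x 18 mm
- tile: bystander, not to be disturbed: a loose stone tessera 22 x 22 x 16 mm
- bowl: bystander, not to be disturbed: a white bowl 100 mm across, 45 mm high
- brush: bystander, not to be disturbed: a brush 170 mm long
Mind the look-alikes: they are no part of the job. Leave any pink or turquoise look-alike of the trough1 alone.

How it is judged (in metres and radians):
On the way, in this order (a step that is already met when the one before it is completed fails the run):
1. the strip, flat on the plate and along the fence (3 degrees), having pushed the pointer, presses on both fence and slanting jaw with over 1.5 N for 0.2 s (contact force between strip and jaw above 1.5 N and contact force between strip and gauge_c1 above 1.5 N and angle between the x axis of strip_center and the x axis of slot_mouth, either way round below 0.052 rad and z of strip_center in the frame of slot_mouth below 0.018 m and y of strip_center in the frame of slot_mouth below 0.0105 m and value of joint pointer above 0.0125 m), for 0.2 s.
2. the strip is lowered into the trough that matches the pointer while still between the fingers (within 6 mm of the floor) (contact force between the fingers and strip above 0.5 N and ((value of joint pointer below 0.034 m and y of strip_center in the frame of trough1 between -0.016 and 0.016 m and x of strip_center in the frame of trough1 between -0.055 and 0 m and z of strip_center in the frame of trough1 between 0.012 and 0.029 m and angle between the x axis of strip_center and the x axis of trough1, either way round below 0.2 rad) or (value of joint pointer between 0.03 and 0.051 m and y of strip_center in the frame of trough2 between -0.016 and 0.016 m and x of strip_center in the frame of trough2 between -0.055 and 0 m and z of strip_center in the frame of trough2 between 0.012 and 0.029 m and angle between the x axis of strip_center and the x axis of trough2, either way round below 0.2 rad) or (value of joint pointer above 0.047 m and y of strip_center in the frame of trough3 between -0.016 and 0.016 m and x of strip_center in the frame of trough3 between -0.055 and 0 m and z of strip_center in the frame of trough3 between 0.012 and 0.029 m and angle between the x axis of strip_center and the x axis of trough3, either way round below 0.2 rad))), for 0.05 s.
At the end, for the whole second after the job is handed in: the strip lies still and released on the floor of the trough matching the pointer (within 2 mm of a pin either neighbour counts), lengthwise within 0.2 rad, its centre within 16 mm of the trough's middle line and 0 to 55 mm from its middle towards the open end (((value of joint pointer below 0.034 m and y of strip_center in the frame of trough1 between -0.016 and 0.016 m and x of strip_center in the frame of trough1 between -0.055 and 0 m and z of strip_center in the frame of trough1 between 0.012 and 0.026 m and angle between the x axis of strip_center and the x axis of trough1, either way round below 0.2 rad) or (value of joint pointer between 0.03 and 0.051 m and y of strip_center in the frame of trough2 between -0.016 and 0.016 m and x of strip_center in the frame of trough2 between -0.055 and 0 m and z of strip_center in the frame of trough2 between 0.012 and 0.026 m and angle between the x axis of strip_center and the x axis of trough2, either way round below 0.2 rad) or (value of joint pointer above 0.047 m and y of strip_center in the frame of trough3 between -0.016 and 0.016 m and x of strip_center in the frame of trough3 between -0.055 and 0 m and z of strip_center in the frame of trough3 between 0.012 and 0.026 m and angle between the x axis of strip_center and the x axis of trough3, either way round below 0.2 rad)) and linear speed of strip below 0.02 m/s); the robot touches nothing.
It fails at once if the strip is pressed on the slanting jaw with more than 35 N (contact force between strip and jaw above 35 N).
It fails at once if the fingers touch the pointer (contact force between the fingers and pointer above 1 N).
It fails at once if a bystander is moved by more than 30 mm (distance of any of hammer, spatula, jar, offcut, tile, bowl, brush from where it was at the start of the episode above 0.03 m).
It also fails if it takes over 72 s, if anything falls off the work surface, if the arm or the gripper's body presses on something with over 40 N, if the wrist force passes 120 N, or if a joint passes its speed limit or range.

## Working session

There is one attempt and no reset: what is moved stays moved. The work goes in short steps, Python scripts to look and compute and a shell command to move; the robot and the scene stay as the last step left them, time stands still between calls to the robot, and variables do not carry over. Pictures are saved under pics/ and viewed, about 8 in all and at most 12, crops included, and the job is handed in when it is done.

```bash
ls; mkdir -p pics
cat > h.py <<'E'
import numpy as np, cv2
from cell import manip
def px2w(c,u,v,z):
    K=np.array([[c['fx'],0,c['cx']],[0,c['fy'],c['cy']],[0,0,1.]])
    xd,yd=(u-c['cx'])/c['fx'],(v-c['cy'])/c['fy']
    x,y=xd,yd
    for _ in range(20):
        s=1+c['k1']*(x*x+y*y); x,y=xd/s,yd/s
    E=np.array(c['extrinsics']);R,t=E[:3,:3],E[:3,3]
    d=R.T@np.array([x,y,1]);o=-R.T@t
    return o+d*(z-o[2])/d[2]
def w2px(c,p):
    E=np.array(c['extrinsics']);q=E[:3,:3]@np.array(p,float)+E[:3,3]
    x,y=q[:2]/q[2];s=1+c['k1']*(x*x+y*y)
    return np.array([c['fx']*x*s+c['cx'],c['fy']*y*s+c['cy']])
def save(c,name,crop=None,scale=1):
    im=c['pixels'][:,:,::-1]
    if crop: u0,v0,u1,v1=crop; im=im[v0:v1,u0:u1]
    cv2.imwrite('pics/'+name,cv2.resize(im,None,fx=scale,fy=scale,interpolation=cv2.INTER_CUBIC))
E
python3 - <<'E'
from h import *
print(manip.read_state())
t=manip.camera('top');s=manip.camera('side')
save(t,'top0.png',scale=1.42);save(s,'side0.png',scale=1.42)
for c,n in((t,'top'),(s,'side')):
    E=np.array(c['extrinsics']);print(n,-E[:3,:3].T@E[:3,3],c['fx'],c['k1'],E[:3,:3].round(2).tolist())
    for k in ['strip_center','slot_mouth','pin1','pin2','pointer','trough1','trough2','trough3','hammer','spatula','jar','offcut','tile','bowl','brush']:
        print(n,k,[(np.round(d['location']).astype(int).tolist(),round(d['conf'],2),w2px(c,d['location']).round().astype(int).tolist()) for d in manip.search_frame(c,k)[:4]])
E
```

```text
pics
{'clock': 0.0, 'joints': array([-1.24762112e+00,  3.00484381e-01,  1.52157601e+00, -2.41078999e-06,
        1.32068459e+00, -6.65929642e-02]), 'qd': array([-0.00010815,  0.00011428, -0.00173553,  0.00103778, -0.00024457,
       -0.00014043]), 'effort': array([ 2.45981873e-04, -5.31799686e+01, -3.52739668e+01,  7.08237151e-02,
        2.44207936e-02, -1.11051977e-04]), 'eef_pos': array([ 208.90413118, -508.50396339,  204.88118692]), 'eef_rot': array([-3.14044273e+00, -7.43500640e-05,  3.89768731e-01]), 'wrist_force': array([ 0.21115606, -0.29385343,  0.19009319]), 'moment': array([-0.00362157,  0.00573606, -0.01258526]), 'finger_gap': 93.5728509999226}
top [ 343.55307741  -37.14936061 1529.80696767] 485.32505628877925 -0.05116655529502267 [[0.01, -1.0, -0.01], [-0.99, -0.01, -0.14], [0.14, 0.01, -0.99]]
top strip_center [([520, 45, 26], 0.59, [256, 225])]
top slot_mouth [([637, 232, 17], 0.91, [199, 188])]
top pin1 [([641, 229, 14], 0.71, [199, 187])]
top pin2 [([641, 229, 14], 0.71, [199, 187])]
top pointer []
top trough1 [([609, -172, 11], 0.98, [325, 198]), ([604, -79, 8], 0.9
[... 1361 characters left out ...]
12], 0.75, [259, 189]), ([458, -162, 14], 0.75, [311, 195]), ([607, -78, 12], 0.57, [252, 204]), ([349, 87, 14], 0.56, [342, 254])]
side trough3 [([608, -161, 12], 0.75, [259, 189]), ([458, -162, 14], 0.75, [311, 195]), ([607, -78, 12], 0.57, [252, 204]), ([349, 87, 14], 0.56, [342, 254])]
side hammer [([389, -382, 22], 0.89, [343, 160]), ([608, -161, 12], 0.33, [259, 189])]
side spatula [([444, 463, 0], 0.8, [267, 380])]
side jar [([683, -330, 60], 0.68, [249, 146])]
side offcut [([713, 77, 21], 0.8, [196, 229]), ([520, 52, 23], 0.42, [274, 233])]
side tile []
side bowl [([708, 415, 27], 0.63, [140, 325]), ([682, -330, 58], 0.32, [249, 147])]
side brush [([544, -368, 19], 0.77, [294, 157])]
```

Run:
```python
from h import *
t=manip.camera('top');s=manip.camera('side')
a=cv2.resize(t['pixels'][140:300,100:440],None,fx=2.35,fy=2.35,interpolation=cv2.INTER_CUBIC)
cv2.imwrite('pics/topc.png',a[:,:,::-1])
def crop(c,u0,v0,w,h,f): return cv2.resize(c['pixels'][v0:v0+h,u0:u0+w],None,fx=f,fy=f,interpolation=cv2.INTER_CUBIC)
g=np.vstack([crop(s,130,225,160,75,5)[:,:,::-1]])
g2=crop(t,140,145,133,100,6)[:,:,::-1][:, :798]
cv2.imwrite('pics/gs.png',g);cv2.imwrite('pics/gt.png',g2)
```

```text
(no output)
```

View pics/side0.png

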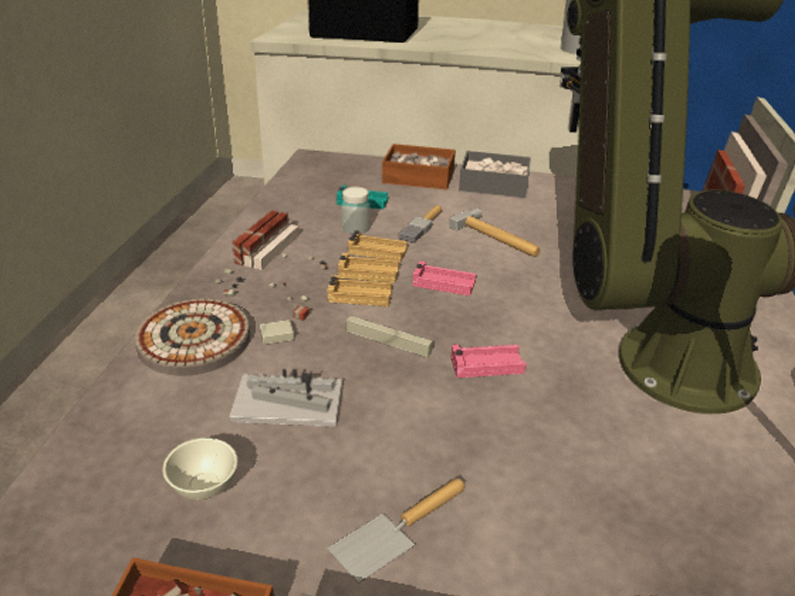

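View pics/topc.png

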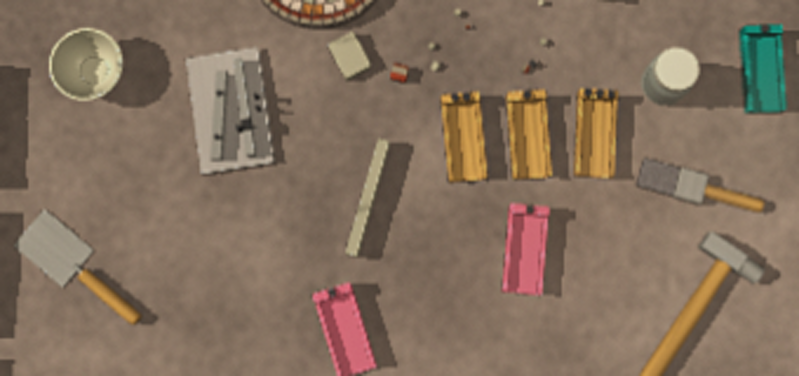

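View pics/gt.png

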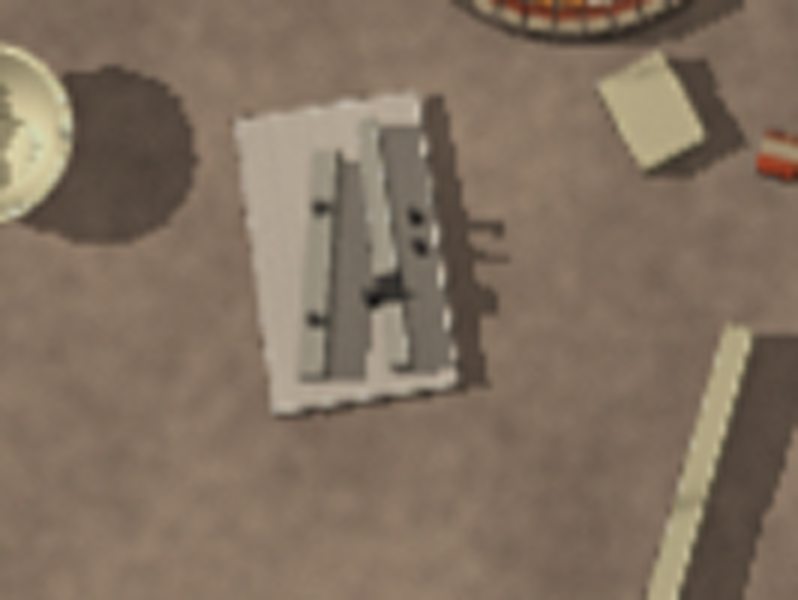

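The side view shows the three wooden troughs at about (365,270), the grey gauge at (287,400), the strip at (390,337), and two pink and one turquoise decoys. In the top crop the gauge mouth faces the robot, with the jaw on the +y side and the fence and pins on the -y side. Next I'll rectify onto the known planes and measure.

```bash
cat >> h.py <<'E'
def rect(c,x0,x1,y0,y1,z,s):
    # image up=+x, left=+y ; pixel (i,j): x=x1-i/s, y=y1-j/s
    H,W=int((x1-x0)*s),int((y1-y0)*s)
    m=np.zeros((H,W,2),np.float32);E=np.array(c['extrinsics'])
    jj,ii=np.meshgrid(np.arange(W),np.arange(H))
    P=np.stack([x1-ii/s,y1-jj/s,np.full(ii.shape,z)],-1)@E[:3,:3].T+E[:3,3]
    x,y=P[...,0]/P[...,2],P[...,1]/P[...,2];k=1+c['k1']*(x*x+y*y)
    return cv2.remap(c['pixels'],(c['fx']*x*k+c['cx']).astype(np.float32),(c['fy']*y*k+c['cy']).astype(np.float32),cv2.INTER_CUBIC)[:,:,::-1]
E
python3 - <<'E'
from h import *
t=manip.camera('top');s=manip.camera('side')
g=np.hstack([rect(c,545,725,140,320,28,400/180) for c in (t,s)])
r=np.hstack([rect(c,600,700,-240,-40,30,2) for c in (t,s)])
cv2.imwrite('pics/rect.png',np.vstack([g,r]))
for n in ['strip_center','trough1','pin1']:
  for c,w in((t,'top'),(s,'side')):
    for d in manip.masks_of(c,n)[:4]:
        m=d['mask'].astype(np.uint8)
        (u,v),(a,b),th=cv2.minAreaRect(np.argwhere(m)[:,::-1].astype(np.float32))
        box=cv2.boxPoints(((u,v),(a,b),th))
        z=26 if n[0]=='s' else 22 if n[0]=='t' else 12
        q=np.array([px2w(c,*p,z)[:2] for p in box])
        print(n,w,round(d['conf'],2),'box world',q.round(0).tolist(),'c',q.mean(0).round(1))
E
```

```text
strip_center top 0.75 box world [[448.0, 79.0], [602.0, 35.0], [595.0, 14.0], [442.0, 58.0]] c [521.6  46.6]
strip_center top 0.63 box world [[715.0, 298.0], [730.0, 197.0], [566.0, 171.0], [551.0, 270.0]] c [640.6 234.1]
strip_center side 0.56 box world [[595.0, 75.0], [600.0, 21.0], [438.0, 65.0], [439.0, 115.0]] c [517.9  69.3]
trough1 top 0.9 box world [[661.0, -50.0], [666.0, -102.0], [548.0, -113.0], [543.0, -61.0]] c [604.5 -81.6]
trough1 top 0.86 box world [[554.0, -228.0], [676.0, -236.0], [673.0, -289.0], [551.0, -281.0]] c [ 613.7 -258.6]
trough1 top 0.85 box world [[396.0, -130.0], [516.0, -138.0], [512.0, -195.0], [393.0, -187.0]] c [ 454.2 -162.3]
trough1 top 0.73 box world [[762.0, -454.0], [766.0, -513.0], [645.0, -516.0], [641.0, -457.0]] c [ 703.7 -484.9]
trough1 side 0.98 box world [[665.0, -200.0], [679.0, -299.0], [552.0, -268.0], [545.0, -174.0]] c [ 610.2 -234.9]
trough1 side 0.94 box world [[658.0, -101.0], [678.0, -195.0], [552.0, -194.0], [539.0, -101.0]] c [ 606.7 -147.8]
trough1 side 0.71 box world [[655.0, -15.0], [674.0, -104.0], [548.0, -103.0], [536.0, -16.0]] c [603.3 -59.6]
trough1 side 0.69 box world [[409.0, 71.0], [289.0, 38.0], [283.0, 123.0], [396.0, 152.0]] c [344.3  95.9]
pin1 top 0.74 box world [[715.0, 301.0], [730.0, 196.0], [566.0, 170.0], [551.0, 273.0]] c [640.6 235. ]
pin1 side 0.81 box world [[706.0, 319.0], [755.0, 197.0], [576.0, 161.0], [544.0, 285.0]] c [645.2 240.5]
```

View pics/rect.png

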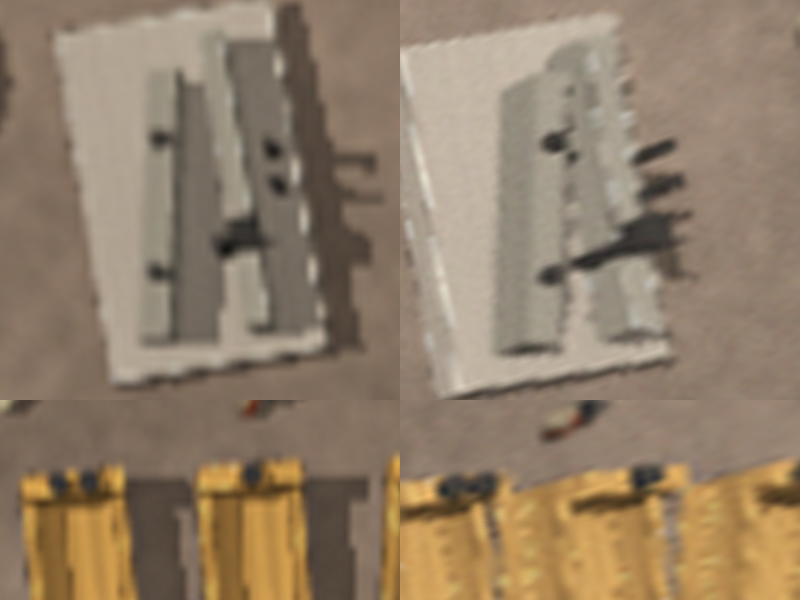

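```bash
cat > fit.py <<'E'
from h import *
def edge(c,A,B,z,sign,half=6,n=60,ex=None):
    """refine line A->B (world xy, plane z): sample across (left normal), find gradient extremum; sign +1: brighter to the left"""
    A,B=np.array(A,float),np.array(B,float);d=(B-A)/np.linalg.norm(B-A);nn=np.array([-d[1],d[0]])
    o=np.arange(-half,half+.01,.25);pts=[]
    g=cv2.cvtColor(c['pixels'],cv2.COLOR_RGB2GRAY).astype(np.float32)
    for f in np.linspace(.06,.94,n):
        if ex and ex[0]<f<ex[1]: continue
        P=A+(B-A)*f
        uv=np.array([w2px(c,[*(P+nn*k),z]) for k in o],np.float32)
        v=cv2.remap(g,uv[:,0].copy(),uv[:,1].copy(),cv2.INTER_CUBIC).ravel()
        gr=np.clip(sign*np.gradient(cv2.GaussianBlur(v[:,None],(1,9),0).ravel()),0,None)
        i=gr.argmax();w=np.exp(-((o-o[i])/2)**2)*gr
        if gr[i]>1: pts.append(P+nn*(w@o/w.sum()))
    l=cv2.fitLine(np.array(pts,np.float32),cv2.DIST_HUBER,0,.01,.01).ravel()
    v=l[:2]*np.sign(l[:2]@d); r=np.abs(np.cross(v,np.array(pts)-l[2:]))
    return l[2:],v,np.degrees(np.arctan2(v[1],v[0])),np.median(r)
E
cat > m.py <<'E'
from fit import *
t=manip.camera('top')
def show(n,e): print(n,'pt',e[0].round(1),'ang',e[2].round(2),'res',e[3].round(2))
L=edge(t,(551,268),(715,293),12,-1);show('plateL',L)
R=edge(t,(566,172),(730,198),12,1);show('plateR',R)
B=edge(t,(566,172),(551,268),12,-1,5);show('plateNear',B)
T=edge(t,(727,198),(713,293),12,1,5);show('plateFar',T)
F=edge(t,(577,198),(705,218),28,1,6,ex=(.2,.55));show('fenceOut',F)
J=edge(t,(572,243),(690,239),28,1,6);show('jawIn',J)
a=np.radians(np.mean([L[2],R[2]]));u=np.array([np.cos(a),np.sin(a)]);w=np.array([-u[1],u[0]])
print('ang',np.degrees(a),'near x',B[0]@u,'far x',T[0]@u,'len',(T[0]-B[0])@u,'L,R y',L[0]@w,R[0]@w,'fenceOut y',F[0]@w)
s=[edge(t,(442,65),(596,21),26,1),edge(t,(447,77),(600,33),26,-1)]
for e in s: show('strip',e)
e1=edge(t,(441,72),(438,60),26,0) if 0 else None
for n in (1,2,3): pass
for d in manip.masks_of(t,'trough2'):
    m=d['mask'].astype(np.uint8);c,sz,th=cv2.minAreaRect(np.argwhere(m)[:,::-1].astype(np.float32))
    q=np.array([px2w(t,*p,22)[:2] for p in cv2.boxPoints((c,sz,th))]);q=q[np.argsort(q[:,0])];v=q[2:].mean(0)-q[:2].mean(0)
    print(round(d['conf'],2),q.mean(0).round(1),np.linalg.norm(v).round(0),np.degrees(np.arctan2(v[1],v[0])).round(1))
E
python3 -W ignore m.py
```

```text
plateL pt [629.4 284.4] ang 8.93 res 0.12
plateR pt [648.3 187. ] ang 9.55 res 0.69
plateNear pt [563.2 215.2] ang 99.13 res 0.17
plateFar pt [723.6 239.9] ang 99.11 res 0.38
fenceOut pt [657.8 212. ] ang 9.83 res 0.56
jawIn pt [624.2 243. ] ang -1.98 res 0.27
ang 9.240896112504775 near x 590.4870451150982 far x 752.7404719951599 len 162.25342688006157 L,R y 179.67650994426512 80.47540217824596 fenceOut y 103.61733153121516
strip pt [518.2  40.1] ang -15.13 res 0.2
strip pt [508.7  58.7] ang -15.05 res 0.2
0.97 [ 703.  -485.9] 117.0 0.1
0.94 [ 612.  -256.7] 120.0 -3.0
0.93 [605.1 -82.5] 120.0 5.9
0.88 [ 456.4 -164.1] 122.0 -2.6
0.76 [347.5  75.9] 115.0 18.2
0.66 [ 608.7 -169. ] 119.0 2.1
```

```bash
python3 -m crank '[{"offset":[0.04,0.04,0],"spin":-3},{"offset":[0.07,0.08,0],"spin":-6},{"offset":[0.10,0.12,0],"spin":-10},{"offset":[0.13,0.16,0],"spin":-15},{"offset":[0.16,0.20,0],"spin":-20},{"offset":[0.19,0.24,0],"spin":-25},{"offset":[0.21,0.27,0],"spin":-30},{"offset":[0.22,0.30,0],"spin":-36}]' 1 20
```

```text
clock: 2.87
eef_pos: [410.0, -243.3, 205.6]
eef_rot: [3.141, -0.001, -0.238]
wrist_force: [1.8, -0.3, 0.3]
finger_gap: 94.2
```

The strip is about 15.5 mm thick, centred near (522,47) at yaw -15.1°. The gauge yaw is about 9.1°, with the mouth 602.3 mm along the fence direction. Stud counts are two at y=-82, one at y=-169 and three at y=-257. I'll grasp 45 mm behind the strip's centre.

```bash
python3 -m crank '[{"offset":[0.009,0.038,-0.01],"spin":0},{"offset":[0.018,0.076,-0.02],"spin":0},{"offset":[0.027,0.114,-0.03],"spin":0},{"offset":[0.036,0.152,-0.04],"spin":0},{"offset":[0.045,0.190,-0.05],"spin":-1},{"offset":[0.054,0.228,-0.06],"spin":-1},{"offset":[0.063,0.266,-0.07],"spin":-1.5},{"offset":[0.0684,0.3022,-0.08],"spin":-1.5}]' 0.5 20
```

```text
clock: 3.53
eef_pos: [478.7, 61.0, 125.4]
eef_rot: [-3.141, -0.001, -0.265]
wrist_force: [0.5, -1.3, -0.6]
finger_gap: 47.6
```

Run:
```python
from h import *
s=manip.read_state();print(s['eef_pos'],s['eef_rot'],s['finger_gap'],s['joints'])
```

```text
[478.72393119  61.03021764 125.3518959 ] [-3.14148118e+00 -1.23741093e-03 -2.64728567e-01] 47.60963696897901 [ 5.10454081e-02  2.36683393e-01  1.80005790e+00 -3.11723281e-04
  1.10364054e+00  1.88671045e+00]
```

```bash
python3 -m crank '[{"offset":[-0.0003,-0.002,-0.03],"spin":0.1},{"offset":[-0.0003,-0.002,-0.06],"spin":0.1},{"offset":[-0.0003,-0.002,-0.08],"spin":0.1},{"offset":[-0.0003,-0.002,-0.095],"spin":0.1},{"offset":[-0.0003,-0.002,-0.108],"spin":0.1},{"offset":[-0.0003,-0.002,-0.116],"spin":0.1},{"offset":[-0.0003,-0.002,-0.121],"spin":0.1},{"offset":[-0.0003,-0.002,-0.121],"spin":0.1}]' 0.5 20 && python3 -m crank '[{"offset":[0,0,0],"spin":0},{"offset":[0,0,0],"spin":0},{"offset":[0,0,0],"spin":0},{"offset":[0,0,0],"spin":0},{"offset":[0,0,0],"spin":0},{"offset":[0,0,0],"spin":0},{"offset":[0,0,0],"spin":0},{"offset":[0,0,0],"spin":0}]' 0 25
```

```text
clock: 4.2
eef_pos: [478.2, 59.0, 3.8]
eef_rot: [3.141, -0.0, -0.263]
wrist_force: [-0.1, 0.2, -0.4]
finger_gap: 46.9
clock: 4.87
eef_pos: [478.4, 59.0, 4.2]
eef_rot: [3.142, -0.001, -0.263]
wrist_force: [-1.5, -0.0, 5.9]
finger_gap: 15.7
```

```bash
python3 -m crank '[{"offset":[0,0,0.02],"spin":0},{"offset":[0,0,0.045],"spin":0},{"offset":[-0.006,0.018,0.06],"spin":3},{"offset":[-0.014,0.042,0.06],"spin":8},{"offset":[-0.022,0.066,0.06],"spin":13},{"offset":[-0.031,0.092,0.06],"spin":18},{"offset":[-0.040,0.118,0.06],"spin":22},{"offset":[-0.0473,0.1407,0.06],"spin":24.2}]' 0 25
python3 - <<'E'
from fit import *
t=manip.camera('top');s=manip.camera('side');st=manip.read_state();print(st['eef_pos'],st['eef_rot'],st['wrist_force'],st['finger_gap'])
z=st['eef_pos'][2]-4.2+26
a=rect(t,400,720,100,300,z,1.875);b=rect(s,400,720,100,300,z,1.875)
cv2.imwrite('pics/lift.png',np.hstack([a,b]))
E
```

```text
clock: 5.53
eef_pos: [430.1, 201.0, 63.9]
eef_rot: [3.141, -0.0, 0.164]
wrist_force: [0.2, -0.1, -2.3]
finger_gap: 15.7
[429.85903131 201.9366772   63.89414314] [-3.14141513e+00 -8.43393116e-05  1.63862492e-01] [-0.23464409 -0.66414247 -1.85914056] 15.305769990636197
```

View pics/lift.png

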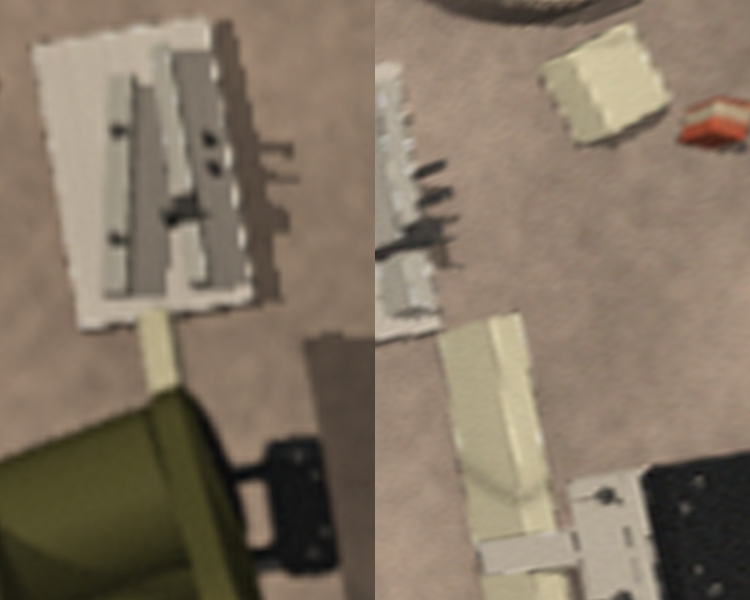

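```bash
python3 -m crank '[{"offset":[0,-0.001,-0.015],"spin":-0.2},{"offset":[0,-0.001,-0.03],"spin":-0.2},{"offset":[0,-0.001,-0.04],"spin":-0.2},{"offset":[0,-0.001,-0.046],"spin":-0.2},{"offset":[0.01,0.0006,-0.046],"spin":-0.2},{"offset":[0.02,0.0022,-0.046],"spin":-0.2},{"offset":[0.03,0.0038,-0.046],"spin":-0.2},{"offset":[0.04,0.0053,-0.046],"spin":-0.2}]' && python3 -m crank '[{"offset":[0,0,0],"spin":0},{"offset":[0,0,0],"spin":0},{"offset":[0,0,0],"spin":0},{"offset":[0,0,0],"spin":0},{"offset":[0,0,0],"spin":0},{"offset":[0,0,0],"spin":0},{"offset":[0,0,0],"spin":0},{"offset":[0,0,0],"spin":0}]'
python3 - <<'E'
from fit import *
t=manip.camera('top');st=manip.read_state();p=st['eef_pos'];print(p,st['eef_rot'],st['wrist_force'])
u=np.array([.9874,.1582]);w=np.array([-.1582,.9874]);print('s',p[:2]@u-602.3+125,'lat',p[:2]@w)
cv2.imwrite('pics/in.png',rect(t,520,690,150,290,28,3.5))
E
```

```text
clock: 6.3
eef_pos: [470.6, 206.9, 18.0]
eef_rot: [-3.141, -0.0, 0.16]
wrist_force: [-0.1, 0.1, -1.6]
finger_gap: 15.8
clock: 6.97
eef_pos: [470.5, 206.9, 18.0]
eef_rot: [-3.141, -0.0, 0.16]
wrist_force: [0.2, -0.2, -2.4]
finger_gap: 15.7
[470.51071206 206.95036901  17.97323944] [-3.14146129e+00 -7.58960145e-05  1.59712871e-01] [-0.09860957 -0.17089521 -0.95820145]
s 20.021825467285623 lat 129.9079997156275
```

View pics/in.png

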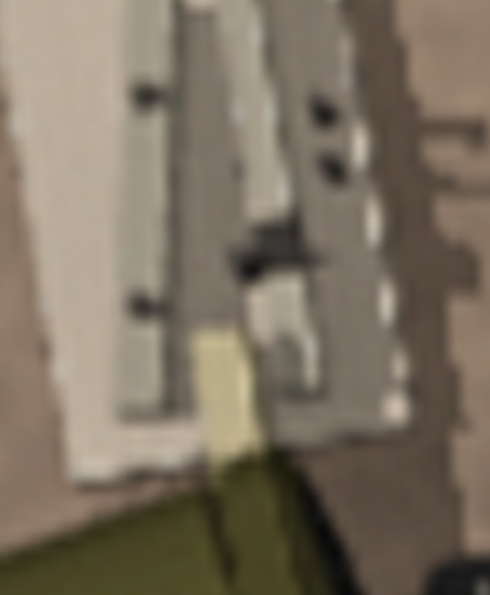

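```bash
cat > st.py <<'E'
from h import *
st=manip.read_state();p=st['eef_pos'];f=st['wrist_force']
u=np.array([.9874,.1582]);w=np.array([-.1582,.9874])
print('lead %.1f lat %.2f z %.1f yaw %.2f | Fs %.1f Flat %.1f Fz %.1f Mz %.2f gap %.1f t %.1f'%(p[:2]@u-602.3+125,p[:2]@w,p[2],np.degrees(st['eef_rot'][2]),f[:2]@u,f[:2]@w,f[2],st['moment'][2],st['finger_gap'],st['clock']))
E
python3 -m crank '[{"offset":[0.0001,-0.0005,0],"spin":0},{"offset":[0.0002,-0.001,0],"spin":0},{"offset":[0.0003,-0.0015,0],"spin":0},{"offset":[0.0004,-0.002,0],"spin":0},{"offset":[0.0005,-0.0025,0],"spin":0},{"offset":[0.0005,-0.003,0],"spin":0},{"offset":[0.0005,-0.003,0],"spin":0},{"offset":[0.0005,-0.003,0],"spin":0}]' >/dev/null; python3 st.py;  python3 -m crank '[{"offset":[0.0001,-0.0005,0],"spin":0},{"offset":[0.0001,-0.0005,0],"spin":0},{"offset":[0.0002,-0.001,0],"spin":0},{"offset":[0.0002,-0.001,0],"spin":0},{"offset":[0.0002,-0.001,0],"spin":0},{"offset":[0.0002,-0.001,0],"spin":0},{"offset":[0.0002,-0.001,0],"spin":0},{"offset":[0.0002,-0.001,0],"spin":0}]' >/dev/null; python3 st.py
```

```text
lead 20.0 lat 126.82 z 18.0 yaw 9.15 | Fs -0.9 Flat 0.5 Fz -1.4 Mz -0.02 gap 15.7 t 7.7
lead 20.1 lat 125.82 z 18.0 yaw 9.15 | Fs 0.1 Flat 0.3 Fz -0.8 Mz -0.06 gap 16.1 t 8.3
```

```bash
python3 -m crank '[{"offset":[0.0001,-0.0005,0],"spin":0},{"offset":[0.0001,-0.0005,0],"spin":0},{"offset":[0.0002,-0.001,0],"spin":0},{"offset":[0.0002,-0.001,0],"spin":0},{"offset":[0.0002,-0.001,0],"spin":0},{"offset":[0.0002,-0.001,0],"spin":0},{"offset":[0.0002,-0.001,0],"spin":0},{"offset":[0.0002,-0.001,0],"spin":0}]' >/dev/null; python3 st.py;  python3 -m crank '[{"offset":[0.0001,-0.0005,0],"spin":0},{"offset":[0.0001,-0.0005,0],"spin":0},{"offset":[0.0001,-0.0005,0],"spin":0},{"offset":[0.0001,-0.0005,0],"spin":0},{"offset":[0.0001,-0.0005,0],"spin":0},{"offset":[0.0001,-0.0005,0],"spin":0},{"offset":[0.0001,-0.0005,0],"spin":0},{"offset":[0.0001,-0.0005,0],"spin":0}]' >/dev/null; python3 st.py
```

```text
lead 20.1 lat 124.82 z 18.0 yaw 9.15 | Fs -0.7 Flat -1.2 Fz -1.4 Mz 0.05 gap 15.6 t 9.0
lead 20.1 lat 124.30 z 18.0 yaw 9.15 | Fs 0.3 Flat -0.9 Fz -2.5 Mz -0.01 gap 15.7 t 9.7
```

```bash
python3 -m crank '[{"offset":[0.0001,-0.0005,0],"spin":0},{"offset":[0.0001,-0.0005,0],"spin":0},{"offset":[0.0001,-0.0005,0],"spin":0},{"offset":[0.0001,-0.0005,0],"spin":0},{"offset":[0.0001,-0.0005,0],"spin":0},{"offset":[0.0001,-0.0005,0],"spin":0},{"offset":[0.0001,-0.0005,0],"spin":0},{"offset":[0.0001,-0.0005,0],"spin":0}]' >/dev/null; python3 st.py;  python3 -m crank '[{"offset":[0.0001,-0.0005,0],"spin":0},{"offset":[0.0001,-0.0005,0],"spin":0},{"offset":[0.0001,-0.0005,0],"spin":0},{"offset":[0.0001,-0.0005,0],"spin":0},{"offset":[0.0001,-0.0005,0],"spin":0},{"offset":[0.0001,-0.0005,0],"spin":0},{"offset":[0.0001,-0.0005,0],"spin":0},{"offset":[0.0001,-0.0005,0],"spin":0}]' >/dev/null; python3 st.py
```

```text
lead 20.1 lat 123.79 z 18.0 yaw 9.15 | Fs -0.3 Flat -0.1 Fz -1.5 Mz 0.05 gap 15.4 t 10.3
lead 20.1 lat 123.31 z 18.0 yaw 9.15 | Fs -0.5 Flat 1.4 Fz -2.2 Mz 0.12 gap 15.6 t 11.0
```

```bash
python3 -m crank '[{"offset":[0.0001,-0.0005,0],"spin":0},{"offset":[0.0001,-0.0005,0],"spin":0},{"offset":[0.0001,-0.0005,0],"spin":0},{"offset":[0.0001,-0.0005,0],"spin":0},{"offset":[0.0001,-0.0005,0],"spin":0},{"offset":[0.0001,-0.0005,0],"spin":0},{"offset":[0.0001,-0.0005,0],"spin":0},{"offset":[0.0001,-0.0005,0],"spin":0}]' >/dev/null; python3 st.py;  python3 st.py
```

```text
lead 20.2 lat 122.83 z 18.0 yaw 9.15 | Fs -0.5 Flat 2.4 Fz -1.0 Mz 0.28 gap 15.9 t 11.7
lead 20.2 lat 122.83 z 18.0 yaw 9.15 | Fs -0.5 Flat 2.4 Fz -1.0 Mz 0.28 gap 15.9 t 11.7
```

```bash
python3 -m crank '[{"offset":[0.0025,0.0004,0],"spin":0},{"offset":[0.005,0.0008,0],"spin":0},{"offset":[0.0075,0.0012,0],"spin":0},{"offset":[0.010,0.0016,0],"spin":0},{"offset":[0.0125,0.002,0],"spin":0},{"offset":[0.015,0.0024,0],"spin":0},{"offset":[0.0175,0.0028,0],"spin":0},{"offset":[0.0198,0.0032,0],"spin":0}]' >/dev/null; python3 st.py
```

```text
lead 40.3 lat 122.89 z 17.9 yaw 9.16 | Fs -1.5 Flat 3.3 Fz -2.8 Mz 0.28 gap 16.0 t 12.3
```

```bash
python3 -m crank '[{"offset":[0.0025,0.0004,0],"spin":0},{"offset":[0.005,0.0008,0],"spin":0},{"offset":[0.0075,0.0012,0],"spin":0},{"offset":[0.010,0.0016,0],"spin":0},{"offset":[0.0125,0.002,0],"spin":0},{"offset":[0.015,0.0024,0],"spin":0},{"offset":[0.0175,0.0028,0],"spin":0},{"offset":[0.0198,0.0032,0],"spin":0}]' >/dev/null; python3 st.py
```

```text
lead 60.6 lat 122.99 z 17.8 yaw 9.15 | Fs -2.1 Flat 4.3 Fz -2.2 Mz 0.30 gap 16.2 t 13.0
```

```bash
python3 -m crank '[{"offset":[0.002,0.0004,0],"spin":0},{"offset":[0.004,0.0008,0],"spin":0},{"offset":[0.006,0.0012,0],"spin":0},{"offset":[0.008,0.0015,0],"spin":0},{"offset":[0.010,0.0018,0],"spin":0},{"offset":[0.012,0.0022,0],"spin":0},{"offset":[0.014,0.0025,0],"spin":0},{"offset":[0.015,0.0027,0],"spin":0}]' >/dev/null; python3 st.py
python3 - <<'E'
from fit import *
t=manip.camera('top')
cv2.imwrite('pics/in2.png',rect(t,560,720,150,290,28,3.7))
E
```

```text
lead 76.1 lat 123.28 z 17.8 yaw 9.15 | Fs -2.6 Flat 3.7 Fz -2.4 Mz 0.30 gap 15.7 t 13.7
```

View pics/in2.png

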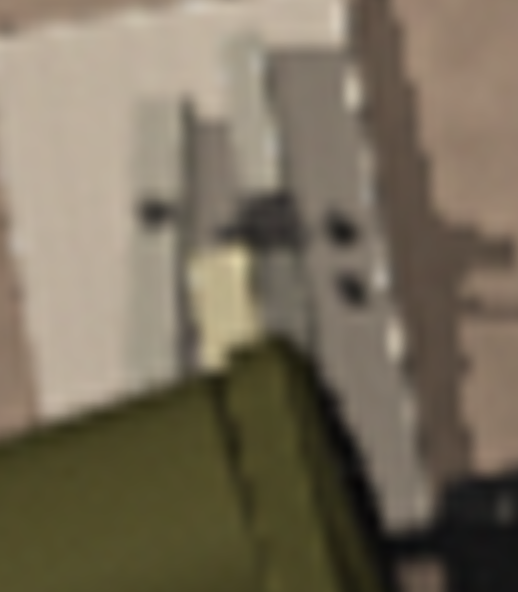

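```bash
python3 -m crank '[{"offset":[0.001,0.0002,0],"spin":0},{"offset":[0.002,0.0003,0],"spin":0},{"offset":[0.003,0.0005,0],"spin":0},{"offset":[0.004,0.0006,0],"spin":0},{"offset":[0.005,0.0008,0],"spin":0},{"offset":[0.006,0.001,0],"spin":0},{"offset":[0.006,0.001,0],"spin":0},{"offset":[0.006,0.001,0],"spin":0}]' >/dev/null; python3 st.py;python3 -m crank '[{"offset":[0.001,0.0002,0],"spin":0},{"offset":[0.002,0.0003,0],"spin":0},{"offset":[0.003,0.0005,0],"spin":0},{"offset":[0.003,0.0005,0],"spin":0},{"offset":[0.003,0.0005,0],"spin":0},{"offset":[0.003,0.0005,0],"spin":0},{"offset":[0.003,0.0005,0],"spin":0},{"offset":[0.003,0.0005,0],"spin":0}]' >/dev/null; python3 st.py
```

```text
lead 82.5 lat 123.31 z 17.9 yaw 9.15 | Fs 0.1 Flat 4.8 Fz -4.3 Mz 0.29 gap 15.8 t 14.4
lead 85.7 lat 123.34 z 18.0 yaw 9.15 | Fs 0.2 Flat 3.8 Fz -3.6 Mz 0.24 gap 16.0 t 15.1
```

```bash
python3 -m crank '[{"offset":[0.001,0.0002,0],"spin":0},{"offset":[0.002,0.0003,0],"spin":0},{"offset":[0.002,0.0003,0],"spin":0},{"offset":[0.002,0.0003,0],"spin":0},{"offset":[0.002,0.0003,0],"spin":0},{"offset":[0.002,0.0003,0],"spin":0},{"offset":[0.002,0.0003,0],"spin":0},{"offset":[0.002,0.0003,0],"spin":0}]' >/dev/null; python3 st.py;python3 -m crank '[{"offset":[0.001,0.0002,0],"spin":0},{"offset":[0.002,0.0003,0],"spin":0},{"offset":[0.002,0.0003,0],"spin":0},{"offset":[0.002,0.0003,0],"spin":0},{"offset":[0.002,0.0003,0],"spin":0},{"offset":[0.002,0.0003,0],"spin":0},{"offset":[0.002,0.0003,0],"spin":0},{"offset":[0.002,0.0003,0],"spin":0}]' >/dev/null; python3 st.py
```

```text
lead 87.7 lat 123.36 z 17.9 yaw 9.15 | Fs -0.7 Flat 5.3 Fz -2.3 Mz 0.28 gap 15.8 t 15.7
lead 89.8 lat 123.39 z 17.9 yaw 9.15 | Fs -1.9 Flat 5.1 Fz -2.9 Mz 0.34 gap 15.7 t 16.4
```

```bash
python3 -m crank '[{"offset":[0.001,0.0002,0],"spin":0},{"offset":[0.002,0.0003,0],"spin":0},{"offset":[0.002,0.0003,0],"spin":0},{"offset":[0.002,0.0003,0],"spin":0},{"offset":[0.002,0.0003,0],"spin":0},{"offset":[0.002,0.0003,0],"spin":0},{"offset":[0.002,0.0003,0],"spin":0},{"offset":[0.002,0.0003,0],"spin":0}]' >/dev/null; python3 st.py
```

```text
lead 91.9 lat 123.41 z 17.9 yaw 9.15 | Fs -0.9 Flat 4.2 Fz -2.2 Mz 0.27 gap 15.9 t 17.1
```

```bash
python3 -m crank '[{"offset":[0.001,0.0002,0],"spin":0},{"offset":[0.0015,0.0002,0],"spin":0},{"offset":[0.0015,0.0002,0],"spin":0},{"offset":[0.0015,0.0002,0],"spin":0},{"offset":[0.0015,0.0002,0],"spin":0},{"offset":[0.0015,0.0002,0],"spin":0},{"offset":[0.0015,0.0002,0],"spin":0},{"offset":[0.0015,0.0002,0],"spin":0}]' >/dev/null; python3 st.py
```

```text
lead 93.5 lat 123.42 z 17.9 yaw 9.15 | Fs -1.1 Flat 5.4 Fz -2.2 Mz 0.27 gap 15.9 t 17.7
```

```bash
python3 -m crank '[{"offset":[0.001,0.0002,0],"spin":0},{"offset":[0.0015,0.0002,0],"spin":0},{"offset":[0.0015,0.0002,0],"spin":0},{"offset":[0.0015,0.0002,0],"spin":0},{"offset":[0.0015,0.0002,0],"spin":0},{"offset":[0.0015,0.0002,0],"spin":0},{"offset":[0.0015,0.0002,0],"spin":0},{"offset":[0.0015,0.0002,0],"spin":0}]' >/dev/null; python3 st.py
```

```text
lead 95.1 lat 123.44 z 17.9 yaw 9.15 | Fs -1.9 Flat 4.7 Fz -2.5 Mz 0.27 gap 15.8 t 18.4
```

```bash
python3 -m crank '[{"offset":[0.001,0.0002,0],"spin":0},{"offset":[0.0015,0.0002,0],"spin":0},{"offset":[0.0015,0.0002,0],"spin":0},{"offset":[0.0015,0.0002,0],"spin":0},{"offset":[0.0015,0.0002,0],"spin":0},{"offset":[0.0015,0.0002,0],"spin":0},{"offset":[0.0015,0.0002,0],"spin":0},{"offset":[0.0015,0.0002,0],"spin":0}]' >/dev/null; python3 st.py
```

```text
lead 96.3 lat 123.48 z 17.8 yaw 9.15 | Fs -4.5 Flat 5.8 Fz -1.0 Mz 0.24 gap 15.9 t 19.1
```

```bash
python3 -m crank '[{"offset":[0.0005,0.0001,0],"spin":0},{"offset":[0.001,0.0002,0],"spin":0},{"offset":[0.001,0.0002,0],"spin":0},{"offset":[0.001,0.0002,0],"spin":0},{"offset":[0.001,0.0002,0],"spin":0},{"offset":[0.001,0.0002,0],"spin":0},{"offset":[0.001,0.0002,0],"spin":0},{"offset":[0.001,0.0002,0],"spin":0}]' >/dev/null; python3 st.py
```

```text
lead 96.7 lat 123.49 z 17.6 yaw 9.16 | Fs -6.4 Flat 4.9 Fz -0.8 Mz 0.25 gap 15.9 t 19.7
```

```bash
python3 -m crank '[{"offset":[0.0005,0.0001,0],"spin":0},{"offset":[0.001,0.0002,0],"spin":0},{"offset":[0.0014,0.0002,0],"spin":0},{"offset":[0.0014,0.0002,0],"spin":0},{"offset":[0.0014,0.0002,0],"spin":0},{"offset":[0.0014,0.0002,0],"spin":0},{"offset":[0.0014,0.0002,0],"spin":0},{"offset":[0.0014,0.0002,0],"spin":0}]' >/dev/null; python3 st.py
```

```text
lead 97.1 lat 123.48 z 17.3 yaw 9.16 | Fs -9.4 Flat 4.7 Fz 0.6 Mz 0.24 gap 15.9 t 20.4
```

```bash
python3 -m crank '[{"offset":[0.0008,0.0001,0.0003],"spin":0},{"offset":[0.0016,0.0002,0.0003],"spin":0},{"offset":[0.0016,0.0002,0.0003],"spin":0},{"offset":[0.0016,0.0002,0.0003],"spin":0},{"offset":[0.0016,0.0002,0.0003],"spin":0},{"offset":[0.0016,0.0002,0.0003],"spin":0},{"offset":[0.0016,0.0002,0.0003],"spin":0},{"offset":[0.0016,0.0002,0.0003],"spin":0}]' >/dev/null; python3 st.py
python3 - <<'E'
from fit import *
t=manip.camera('top');s=manip.camera('side')
cv2.imwrite('pics/w.png',np.hstack([rect(t,570,720,160,280,28,3.3),rect(s,570,720,160,280,28,3.3)]))
E
```

```text
lead 97.4 lat 123.48 z 17.2 yaw 9.16 | Fs -11.9 Flat 4.1 Fz 2.2 Mz 0.21 gap 16.1 t 21.1
```

View pics/w.png

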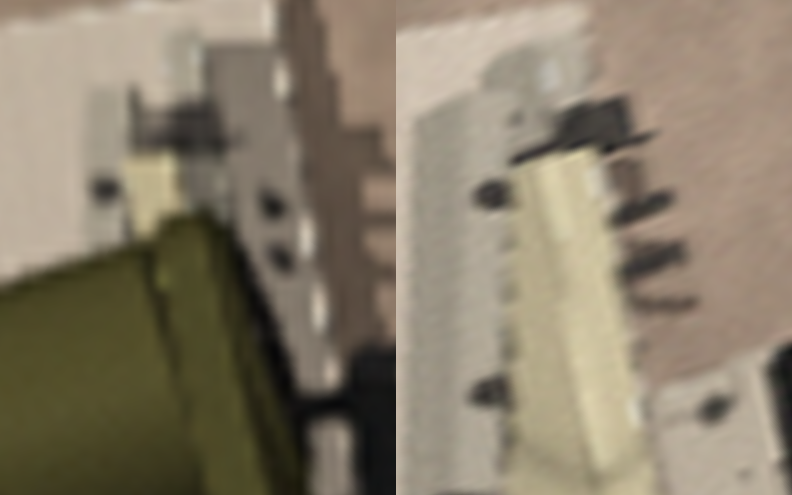

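The pointer arm sits well beyond both pins and the strip is wedged at about 97 mm with roughly 12 N of push, held across several calls. That means trough 3, the three-stud one at y≈-257. Drawing out along the fence.

```bash
python3 -m crank '[{"offset":[-0.002,-0.0003,0.0005],"spin":0},{"offset":[-0.005,-0.0005,0.0005],"spin":0},{"offset":[-0.0102,0,0.0005],"spin":0},{"offset":[-0.02,-0.0012,0.0005],"spin":0},{"offset":[-0.0349,-0.0035,0.0005],"spin":0},{"offset":[-0.0546,-0.0067,0.0005],"spin":0},{"offset":[-0.0744,-0.0099,0.0005],"spin":0},{"offset":[-0.0941,-0.013,0.0005],"spin":0}]' 0 32 >/dev/null; python3 st.py
```

```text
lead 1.4 lat 125.14 z 17.8 yaw 9.14 | Fs 1.0 Flat 0.3 Fz -2.0 Mz 0.01 gap 15.9 t 21.8
```

```bash
python3 -m crank '[{"offset":[-0.015,-0.0024,0],"spin":0},{"offset":[-0.03,-0.0047,0],"spin":0},{"offset":[-0.035,-0.0055,0.02],"spin":0},{"offset":[-0.035,-0.0055,0.045],"spin":0},{"offset":[-0.035,-0.0055,0.07],"spin":0},{"offset":[-0.035,-0.0055,0.09],"spin":0},{"offset":[-0.035,-0.0055,0.10],"spin":0},{"offset":[-0.035,-0.0055,0.10],"spin":0}]' 0 32 >/dev/null; python3 st.py
python3 - <<'E'
from fit import *
st=manip.read_state();print(st['eef_pos'],st['joints'])
t=manip.camera('top');s=manip.camera('side')
p=st['eef_pos']
a=np.hstack([rect(t,570,720,160,280,28,3.2)[:480],cv2.resize(s['pixels'][180:340,170:306],None,fx=3,fy=3,interpolation=cv2.INTER_CUBIC)[:,:,::-1]])
cv2.imwrite('pics/out.png',a)
# trough3 edges at wall top z=22
for n,A,B,sg in (('R',(553,-280),(670,-285),1),('L',(556,-230),(672,-235),-1)):
    e=edge(t,A,B,22,sg,6);print(n,e[0].round(1),e[2].round(2),e[3].round(2))
for n,A,B,sg in (('near',(553,-280),(556,-230),-1),):
    e=edge(t,A,B,22,sg,7);print(n,e[0].round(1),e[2].round(2),e[3].round(2))
e=edge(t,(672,-285),(674,-235),30,1,7);print('far',e[0].round(1),e[2].round(2),e[3].round(2))
E
```

```text
lead -33.2 lat 125.22 z 119.6 yaw 9.12 | Fs 1.1 Flat 0.8 Fz -1.9 Mz -0.01 gap 15.8 t 22.5
[418.65711811 193.8982748  119.55374938] [3.53744825e-01 2.02303878e-01 1.85814569e+00 1.10378584e-03
 1.08487665e+00 1.76490282e+00]
R [ 610.  -284.7] -2.38 0.55
L [ 619.8 -233.7] -2.91 0.46
near [ 555.7 -252.5] 79.7 0.45
far [ 673.3 -246.6] 97.51 0.31
```

View pics/out.png

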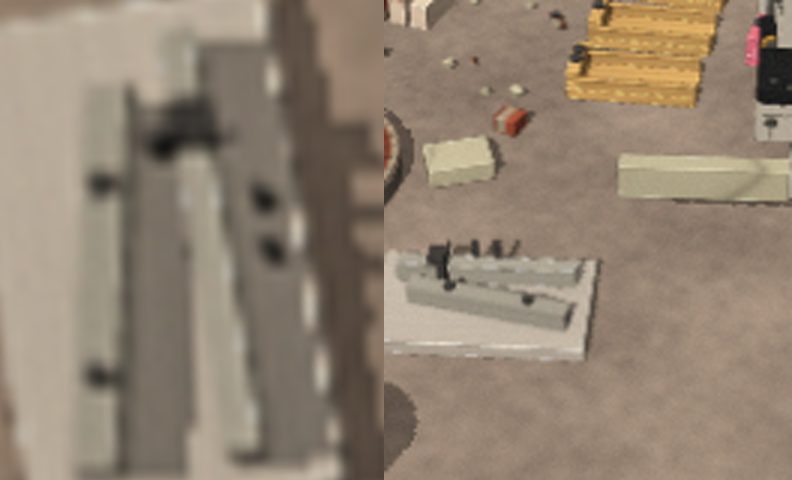

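The pointer stayed past both pins after withdrawal. Trough 3 is at about (614,-259), yaw -2.7°, so the TCP target is (525,-254.7) and the strip centre goes 44 mm towards the open end. Carrying it over.

```bash
python3 -m crank '[{"offset":[0.004,-0.015,0],"spin":-1},{"offset":[0.01,-0.04,0],"spin":-2},{"offset":[0.018,-0.07,0],"spin":-4},{"offset":[0.026,-0.105,0],"spin":-6},{"offset":[0.034,-0.14,0],"spin":-8},{"offset":[0.043,-0.175,0],"spin":-9},{"offset":[0.051,-0.21,0],"spin":-10},{"offset":[0.06,-0.245,0],"spin":-11.8}]' >/dev/null; python3 st.py; python3 -c "
from h import *
p=manip.read_state();print(p['eef_pos'])"
```

```text
lead -14.9 lat -127.98 z 115.3 yaw -2.73 | Fs 1.1 Flat 0.3 Fz -2.0 Mz 0.06 gap 15.5 t 23.3
[476.78674928 -53.22635562 115.25495197]
```

```bash
python3 -m crank '[{"offset":[0.008,-0.033,0],"spin":0},{"offset":[0.016,-0.066,0],"spin":0},{"offset":[0.024,-0.1,0],"spin":0},{"offset":[0.032,-0.132,0],"spin":0},{"offset":[0.04,-0.165,0],"spin":0},{"offset":[0.045,-0.187,-0.01],"spin":0},{"offset":[0.0483,-0.2,-0.03],"spin":0},{"offset":[0.0483,-0.2015,-0.045],"spin":0}]' >/dev/null; python3 -m crank '[{"offset":[0,0,0],"spin":0},{"offset":[0,0,0],"spin":0},{"offset":[0,0,0],"spin":0},{"offset":[0,0,0],"spin":0},{"offset":[0,0,0],"spin":0},{"offset":[0,0,0],"spin":0},{"offset":[0,0,0],"spin":0},{"offset":[0,0,0],"spin":0}]' ;  python3 - <<'E'
from fit import *
t=manip.camera('top');s=manip.camera('side');p=manip.read_state()['eef_pos']
z=p[2]-4.2+26
a=np.hstack([rect(t,500,700,-320,-180,z,2.9),rect(s,500,700,-320,-180,22,2.9)]);cv2.imwrite('pics/over.png',a)
E
```

```text
clock: 24.6
eef_pos: [524.4, -256.7, 67.3]
eef_rot: [-3.141, 0.013, -0.05]
wrist_force: [0.0, -0.7, -1.5]
finger_gap: 15.8
```

View pics/over.png

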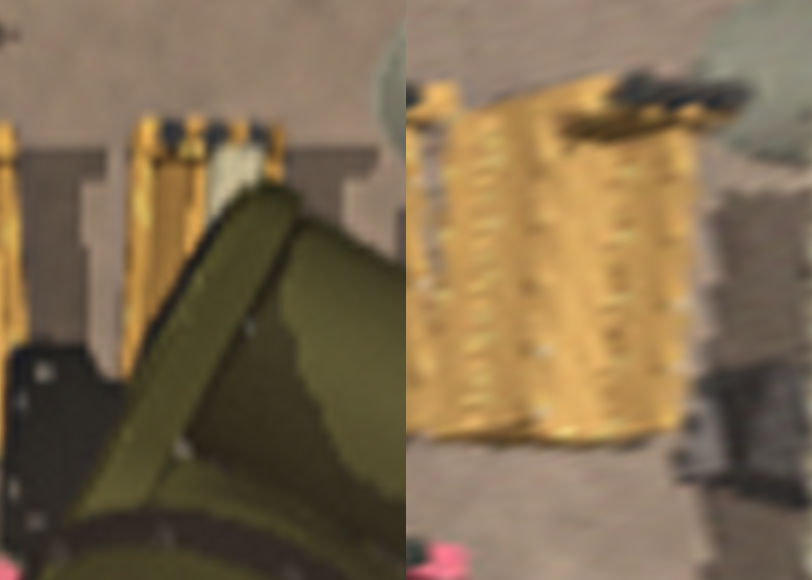

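All three studs show at (170–260,130), and the strip's leading end at (237,145) is about 10 mm short of the end wall. Lowering it.

```bash
python3 -m crank '[{"offset":[0,0.0015,-0.015],"spin":0},{"offset":[0,0.0015,-0.027],"spin":0},{"offset":[0,0.0015,-0.036],"spin":0},{"offset":[0,0.0015,-0.043],"spin":0},{"offset":[0,0.0015,-0.048],"spin":0},{"offset":[0,0.0015,-0.05],"spin":0},{"offset":[0,0.0015,-0.0515],"spin":0},{"offset":[0,0.0015,-0.052],"spin":0}]'; python3 st.py;python3 -m crank '[{"offset":[0,0,-0.0005],"spin":0},{"offset":[0,0,-0.001],"spin":0},{"offset":[0,0,-0.001],"spin":0},{"offset":[0,0,-0.001],"spin":0},{"offset":[0,0,-0.001],"spin":0},{"offset":[0,0,-0.001],"spin":0},{"offset":[0,0,-0.001],"spin":0},{"offset":[0,0,-0.001],"spin":0}]'; python3 st.py
```

```text
clock: 25.37
eef_pos: [524.5, -255.4, 15.4]
eef_rot: [-3.141, 0.012, -0.05]
wrist_force: [-2.7, -0.0, 1.6]
finger_gap: 15.7
lead 0.2 lat -335.17 z 15.4 yaw -2.85 | Fs -2.7 Flat 0.4 Fz 1.6 Mz 0.06 gap 15.7 t 25.4
clock: 26.03
eef_pos: [524.7, -255.5, 14.6]
eef_rot: [3.142, 0.012, -0.05]
wrist_force: [0.4, -0.6, 1.7]
finger_gap: 16.0
lead 0.4 lat -335.25 z 14.6 yaw -2.85 | Fs 0.3 Flat -0.7 Fz 1.7 Mz 0.06 gap 16.0 t 26.0
```

```bash
python3 -m crank '[{"offset":[0,0,0],"spin":0},{"offset":[0,0,0],"spin":0},{"offset":[0,0,0],"spin":0},{"offset":[0,0,0],"spin":0},{"offset":[0,0,0],"spin":0},{"offset":[0,0,0],"spin":0},{"offset":[0,0,0],"spin":0},{"offset":[0,0,0],"spin":0}]' 0.5 && python3 -m crank '[{"offset":[0,0,0.01],"spin":0},{"offset":[0,0,0.03],"spin":0},{"offset":[0,0,0.06],"spin":0},{"offset":[0,0,0.09],"spin":0},{"offset":[-0.02,0,0.12],"spin":0},{"offset":[-0.05,0,0.14],"spin":0},{"offset":[-0.085,0,0.15],"spin":0},{"offset":[-0.12,0,0.15],"spin":0}]' 0.5
python3 - <<'E'
from fit import *
t=manip.camera('top');s=manip.camera('side');print(manip.read_state()['eef_pos'])
a=np.hstack([rect(t,470,690,-340,-200,36,2.6),cv2.resize(s['pixels'][150:230,215:355],None,fx=2.9,fy=2.9,interpolation=cv2.INTER_CUBIC)[:,:,::-1][:572]] if 0 else [rect(t,470,690,-340,-200,36,2.6),cv2.resize(s['pixels'][120:263,215:315],None,fx=4,fy=4,interpolation=cv2.INTER_CUBIC)[:572,:,::-1]]);cv2.imwrite('pics/end.png',a)
for n in ('strip_center',):
  for c in (t,s): print([(np.round(d['location']),round(d['conf'],2)) for d in manip.search_frame(c,n)[:3]])
E
```

```text
clock: 26.7
eef_pos: [524.7, -255.5, 14.6]
eef_rot: [-3.142, 0.012, -0.05]
wrist_force: [0.4, -0.1, 0.2]
finger_gap: 47.0
clock: 27.37
eef_pos: [404.2, -255.7, 167.5]
eef_rot: [3.139, 0.008, -0.049]
wrist_force: [0.0, -1.4, 0.8]
finger_gap: 46.9
[ 401.69173766 -255.34475831  165.92056368]
[(array([ 568., -254.,   39.]), 0.6)]
[(array([ 566., -247.,   29.]), 0.73), (array([ 627., -233.,   15.]), 0.26)]
```

View pics/end.png

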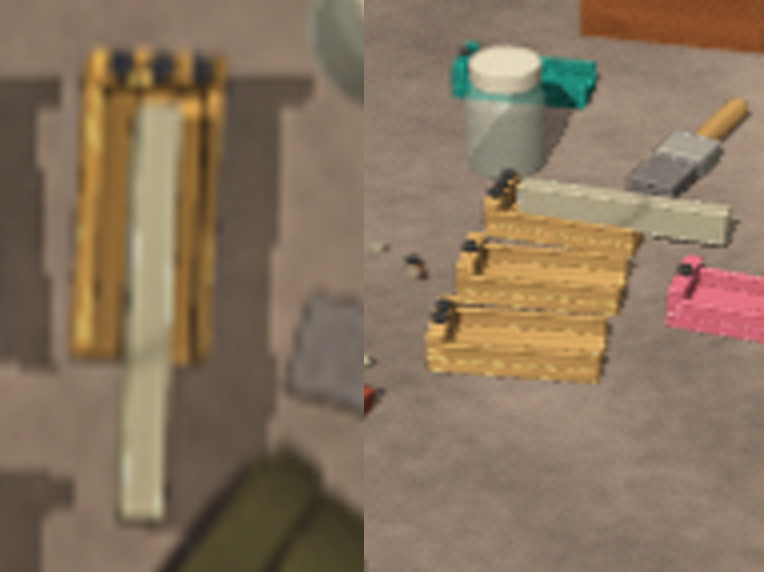

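```bash
python3 -m crank '[{"offset":[0,0,0],"spin":0},{"offset":[0,0,0],"spin":0},{"offset":[0,0,0],"spin":0},{"offset":[0,0,0],"spin":0},{"offset":[0,0,0],"spin":0},{"offset":[0,0,0],"spin":0},{"offset":[0,0,0],"spin":0},{"offset":[0,0,0],"spin":0}]'; python3 -c "
from cell import manip
print(manip.sign_off())"
```

```text
clock: 28.23
eef_pos: [404.8, -255.7, 165.7]
eef_rot: [3.141, 0.01, -0.051]
wrist_force: [-0.1, -0.1, 0.3]
finger_gap: 47.3
the job is handed in; nothing more can be done
None
```

I gauged the strip, laid it in the three-stud trough and handed the job in at about 28 s. No verdict was reported.

- **Gauging:** I held the strip near its rear end, laid it lightly along the fence (about 4–5 N sideways) and slid it in. It wedged with its leading end about 97 mm in. I pressed it home at 9–12 N along the slot for over a second, then drew it straight out.
- **Reading:** The pictures taken while it was wedged and after withdrawal both show the pointer clearly past both pins, so it belonged in the three-stud trough.
- **Final check:** The last picture shows the strip upright and lengthwise in that trough, close to the middle line. Its centre is about 44 mm from the trough's middle, towards the open end. The gripper is clear and the wrist force is near zero.
- **Not measured:** The force on the slanting jaw itself can't be read. That it stayed in range is inferred from the wrist force and from the wedge depth agreeing with the strip's thickness. I did not check the bystanders one by one; none were in the path.
- **Disagreement:** The side-camera network put the strip about 8 mm off in y at the end. It aims at the visible side face, and the top camera and the picture agree with the intended position.

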